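# Zero the shorted channel of the kiln thermometer

## Task

Zero one channel of the two-channel kiln thermometer: the channel to zero is the one whose socket carries the tall shorting plug (the other socket has only its flat dust cap). Take the ball stylus out of the wooden tool block, put its ball end through the small hole in front of that socket and, without forcing it, push the recessed zero button under it all the way down to its stop; finish while still gripping the stylus and holding that button down. Leave the other channel's button alone and do not disturb the jar, pot, stone and marker standing about.

Things in the scene. Friction and masses are not known exactly. Their poses are not given: they have to be found in the camera images.
- meter: Two-channel kiln thermometer: grey bench case, fixed, 150 (x) by 216 mm (y), panel facing up 70 mm above the bench. Origin: centre of the underside; -x its front, +y its left channel seen from the robot; turned up to 0.3 rad. Each channel, rear to front: display, round socket, hole over its zero button (54 mm before the socket). Channels 96 mm apart; a 9 mm tall range knob between the holes.
- port_left (a point): Centre of the mouth of the left channel's hole, at panel height. Axes as the meter's. The hole is round, 12 mm in diameter, goes straight down 24 mm and has a thin dark ring round it. At rest the white button's top lies 16 mm below the mouth.
- port_right (a point): The same for the right channel's hole.
- button_left (a joint): How far the left zero button is pressed, m: 0 at rest, 0.006 at its stop. It moves straight down; 10.4 mm across. A spring pushes back with about 2.4 N at the start and 6 N at the stop.
- button_right (a joint): The same for the right zero button.
- shorting_plug: Black knurled shorting plug, 20 mm across (25 mm at its foot), 24 mm tall, a brass point on top; screwed onto one of the meter's two sockets (which one differs from run to run) and fixed there. Origin: centre of its underside, 4.5 mm above the panel, 54 mm behind the hole of its channel.
- dust_cap: Flat black dust cap, 25 mm across, 5 mm tall, screwed onto the other socket and fixed there. Origin: centre of its underside, 4.5 mm above the panel.
- tool_block: Wooden tool block, fixed, 64 (x) by 170 (y) by 80 mm high, foot 74 x 180 mm, turned up to 0.35 rad. Origin: centre of the underside, z up. The stylus stands in the hole 58 mm to +y. Also in it, fixed: a burnisher (52 mm from the stylus) and a scraper, wooden handles up, tops 170 mm above the bench; at the -y end two brushes, tops up to 235 mm.
- stylus: Ball stylus, 170 mm long, about 45 g, standing ball down. Origin: lowest point of the ball; z along the tool to the handle. Ball 8 mm, shank 6 mm thick up to 70 mm, brass collar 18 mm across at 70-75 mm, round wooden handle 15 mm thick at 75-170 mm. The collar rests on the block's top, the ball hangs in an 11 mm hole: draw it straight up more than 70 mm to free it.
- stylus_tip (a point): The lowest point of the stylus's ball (same point as the stylus's origin).
- green_jar: Small green glass jar with cap, 37 mm across, 47 mm tall, standing loose. Origin: centre of the underside. Leave it alone.
- small_pot: Small lidded pot, 49 mm across, 46 mm tall, standing loose. Origin: centre of the underside. Leave it alone.
- oil_stone: Dark grey oil stone, 40 x 90 x 25 mm, lying loose. Origin: centre of the underside. Leave it alone.
- marker: White marker pen with black cap, 135 mm long, 16 mm thick, lying loose. Origin: centre of the underside. Leave it alone.
Things that resemble listed ones, but are neither listed nor needed, are in the scene too. There is more than one size of the stylus; the one meant has the size given above.

How it is judged:
By the outcome, as a careful person would: the job done as asked, in the order asked, and still so for the second after the job is handed in, while the arm keeps its last pose, push and grip.
It also fails if it takes over 51 s, if anything falls off the work surface, if the arm or the gripper's body presses on something with over 40 N, if the wrist force passes 120 N, or if a joint passes its speed limit or range.

## Robot

A 7-joint arm with a two-finger parallel gripper is mounted at the origin on the work surface; the furniture and walls round the work are solid. World frame = base frame: x ahead of the robot, y to its left, z up, the work surface at z = 0. Lengths are in mm, angles in rad, forces in N, time in s.
With the tool pointing down it reaches from about 400 to 875 mm from the base axis. Payload 4.4 kg.
Tool frame: the origin (TCP) lies at the very end of the fingers, on their centre line; the grasp point (between the pads) lies 19 mm behind it; z points along the fingers, y is the line along which they close (so a half turn about z gives the same grasp; the last joint's range is limited). The gripper opens to 85 mm and grips with 20 to 120 N. Pads are 22 mm wide; open, the fingers measure 114 mm over their backs; the gripper's body (76 mm by 85 mm) begins 54 mm behind the grasp point. The pads swing forward as they close: fully open they stand 13 mm farther back than shut.
Start: joints at [1.267, 0.628, 0.038, 1.517, -0.027, 0.996, -0.02], TCP at [153.145, -631.716, 231.313] pointing down, gripper open.
Joint ranges: [-3.06, 3.06], [-0.37, 2.12], [-1.25, 1.32], [0.18, 2.47], [-1.1, 4.24], [0.23, 1.98], [-2.94, 2.94]. Speed limits (rad/s): [2.57, 2.57, 3.14, 3.14, 3.14, 3.14, 3.14].

## Interface

Orientations are given as [roll, pitch, yaw] about the fixed x, y, z axes, in that order (R = Rz(yaw) Ry(pitch) Rx(roll)).
In Python, from cell import monitor, viewer, workorder gives the robot as it stands.
- The arm moves only by the tool arm_command, never from a script. Its argument "series" is one flat list of numbers, 5 for each row, row after row: the opening in per cent of the stroke, from 0 (shut) to 100 (fully open), then the shift along the tool's x, y, z in cm, then the turn about the tool's z in degrees. In form: [claw, x, y, z, roll, claw, x, y, z, roll, ...]. A call has exactly 5 rows; each row is the pose to reach, as a shift and turn from the pose commanded when the call began, along the tool's axes at that moment; what a row does not reach only later rows make up. A row lasts 1/12 s, in which the tool goes at most 41.7 mm and 7.16 degrees, less where a joint would pass 70% of its speed; a pose out of reach is approached as far as the arm can. A call with a gripper value outside its range is refused whole. The fingers move at their own pace and stop on an object; the grip force is fixed at half the most. Time passes only in rows, so rows that repeat a pose let the fingers close, or fill a call up. It gives the time, the measured TCP pose, the force, the opening and the grip force at its end, in the units of the state.
- monitor.read_state(): the state, without advancing time (a new reading comes with each control period).
- viewer.get_image(name): name is "scene" or "top"; returns (picture, depth): 400x640x3 uint8, red, green, blue; 400x640 float32, mm along the optical axis (not along the pixel's ray), 0 where there is no reading.
- viewer.camera_model(name): a dict with "mtx" (3x3 intrinsics, pixels), "dist_coeffs" ([k1, k2, p1, p2, k3] as OpenCV has them; the pictures are not rectified), "R" (3x3) and "t" (3): a world point X has camera coordinates R X + t. Camera axes: x right, y down, z forward; pixel columns grow to the right and rows downward; lengths in mm; the calibration is good to about 2 mm. A picture is of the moment at which its call begins. camera_model takes no time and is no camera call.
- workorder.finish_job(): hands the job in; it is judged then, once.
The state is a dict: "clock": time; "qpos": joint angles; "qd": joint speeds; "tau": joint torques, N m; "eef_pos": TCP position; "tool_rot": TCP orientation; "force": force on the tool from outside, world axes, zero at the start; "torque": the same for the moment, N m; "width": finger opening in mm; "gripper_force": force on a finger pad.
Only numpy, scipy, OpenCV 4.12 (cv2) and the standard library are available. Lean on these libraries where they do the work, as an engineer would, in place of code of your own. Each camera call takes 0.05 s, during which the arm holds its last target. There are 200 camera calls.

## Working session

There is one attempt and no reset: what is moved stays moved. The work goes in short steps, Python scripts to look and compute and a tool call to move; the robot and the scene stay as the last step left them, time stands still between calls to the robot, and variables do not carry over. Pictures are saved under pics/ and viewed, at most 10 in all, crops included, and the job is handed in when it is done.

Besides the shell and the picture viewer there is one more tool, called after "Call:" in YAML: its name, and indented under it one key for each argument. arm_command: Moves the arm, as the interface text tells. Its arguments: {"type":"object","properties":{"series":{"type":"array","items":{"type":"number"}}},"required":["series"]}

```bash
mkdir -p pics; ls
cat > h.py <<'E'
import numpy as np, cv2
from cell import monitor, viewer, workorder
def snap(n):
    p,d=viewer.get_image(n); np.savez(f'{n}.npz',p=p,d=d); return p,d
def load(n):
    z=np.load(f'{n}.npz'); return z['p'],z['d']
def ray(n,uv):
    c=viewer.camera_model(n);R=np.array(c['R']);t=np.array(c['t']).ravel()
    u=cv2.undistortPoints(np.array(uv,float).reshape(-1,1,2),np.array(c['mtx']),np.array(c['dist_coeffs'])).reshape(-1,2)
    return -R.T@t,(np.c_[u,np.ones(len(u))])@R   # dirs with unit depth
def onz(n,uv,z):
    o,d=ray(n,uv); return o+d*((z-o[2])/d[:,2])[:,None]
def atd(n,uv,dep):
    o,d=ray(n,uv); return o+d*np.array(dep).reshape(-1,1)
def cloud(n,dep):
    v,u=np.mgrid[0:400,0:640]; return atd(n,np.c_[u.ravel(),v.ravel()],dep.ravel()).reshape(400,640,3)
def proj(n,X):
    c=viewer.camera_model(n);R=np.array(c['R'])
    return cv2.projectPoints(np.array(X,float).reshape(-1,1,3),cv2.Rodrigues(R)[0],np.array(c['t'],float).reshape(3,1),np.array(c['mtx']),np.array(c['dist_coeffs']))[0].reshape(-1,2)
E
python3 - <<'E'
from h import *
for n in('scene','top'):
    p,d=snap(n); cv2.imwrite(f'pics/{n}0.png',p[:,:,::-1]); c=viewer.camera_model(n); print(n,ray(n,[[320,200]]),np.array(c['mtx'])[0,0])
print(monitor.read_state())
E
```

```text
pics
scene (array([ 123.38382028,  719.50941446, 1120.95529811]), array([[ 0.32315354, -0.57780966, -0.7498695 ]])) 497.7174547963394
top (array([ 436.72942995,  -32.30628292, 1417.77453447]), array([[ 0.06491876, -0.00261639, -0.99796441]])) 453.5446267960177
{'clock': 0.1, 'qpos': array([ 1.26723164,  0.62925075,  0.03847652,  1.51826649, -0.02698562,
        0.99631423, -0.02001271]), 'qd': array([ 6.85148480e-04, -3.40237855e-03, -7.67029161e-06, -4.54014236e-03,
        1.12894262e-03, -6.27144976e-04, -9.17498061e-04]), 'tau': array([ 3.11293734e-03, -5.64527965e+01,  1.23057760e+00, -1.93969774e+01,
        1.13419487e-02,  5.49406599e-03, -1.79666876e-05]), 'eef_pos': array([ 152.96969504, -631.16379815,  230.48399166]), 'tool_rot': array([-3.13987329e+00,  4.80497265e-05,  2.37734180e-01]), 'force': array([0.46558983, 0.126089  , 0.54755856]), 'torque': array([0.03901517, 0.01172853, 0.00023212]), 'gripper_force': 0.0, 'width': 85.20106200137667}
```

View pics/scene0.png

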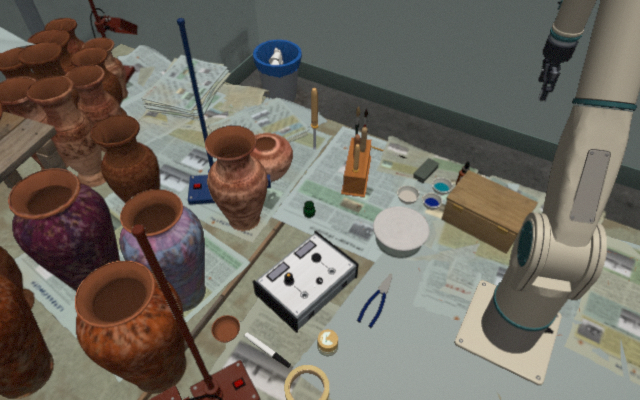

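View pics/top0.png

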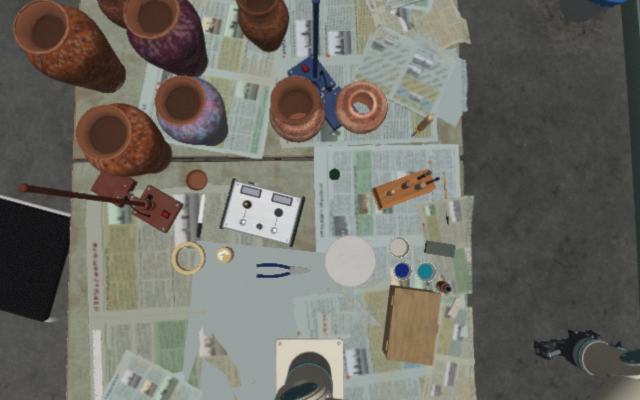

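The scene view shows the meter at (305,278) and the block at (357,165). A second tool with a wooden handle is at (314,115). The top view shows the meter at (262,210), the block at (405,188), the jar at (334,174), and the spare tool at (423,125).

Run:
```python
from h import *
p,d=load('scene'); q,e=load('top')
f=lambda im,x,y,w,h,s:cv2.resize(im[y:y+h,x:x+w,::-1],None,fx=s,fy=s,interpolation=cv2.INTER_CUBIC)
a=np.hstack([f(p,330,100,66,100,6)[:300*2],f(q,366,160,80,60,5)[:300]if 0 else cv2.copyMakeBorder(f(q,366,160,80,60,5),0,300,0,0,cv2.BORDER_CONSTANT)])
b=f(q,215,170,100,75,4)[:300]; a[300:600,396:796]=b
cv2.imwrite('pics/crop1.png',a)
C=cloud('top',e); S=cloud('scene',d)
def rect(m,n):
    r=cv2.minAreaRect(np.float32(m)[:, :2]); print(n,len(m),r)
X=C.reshape(-1,3)
def sel(C,x0,x1,y0,y1,z0,z1):
    X=C.reshape(-1,3); return X[(X[:,0]>x0)&(X[:,0]<x1)&(X[:,1]>y0)&(X[:,1]<y1)&(X[:,2]>z0)&(X[:,2]<z1)]
for n,uv in dict(meter=(262,215),block=(397,188),h1=(388,190),h2=(405,183)).items(): print(n,C[uv[1],uv[0]])
mc=C[215,262]; bc=C[190,400]
for K,n in((C,'top'),(S,'scene')):
    m=sel(K,mc[0]-150,mc[0]+150,mc[1]-150,mc[1]+150,64,76); rect(m,n+' meter')
    m=sel(K,bc[0]-130,bc[0]+130,bc[1]-130,bc[1]+130,74,86); rect(m,n+' block')
    m=sel(K,bc[0]-130,bc[0]+130,bc[1]-130,bc[1]+130,150,260); print(n,np.c_[m][::3].round() if len(m)<150 else len(m))
```

```text
meter [480.95204593 136.62068811  70.90109594]
block [ 557.6299159  -264.23761328   81.79127044]
h1 [ 552.05688805 -237.73141993   79.57006041]
h2 [ 564.47764037 -273.46447015  159.45275667]Traceback (most recent call last):
  File "<stdin>", line 16, in <module>
  File "<stdin>", line 9, in rect
cv2.error: OpenCV(4.12.0) /io/opencv/modules/imgproc/src/convhull.cpp:143: error: (-215:Assertion failed) total >= 0 && (depth == CV_32F || depth == CV_32S) in function 'convexHull'
```

View pics/crop1.png

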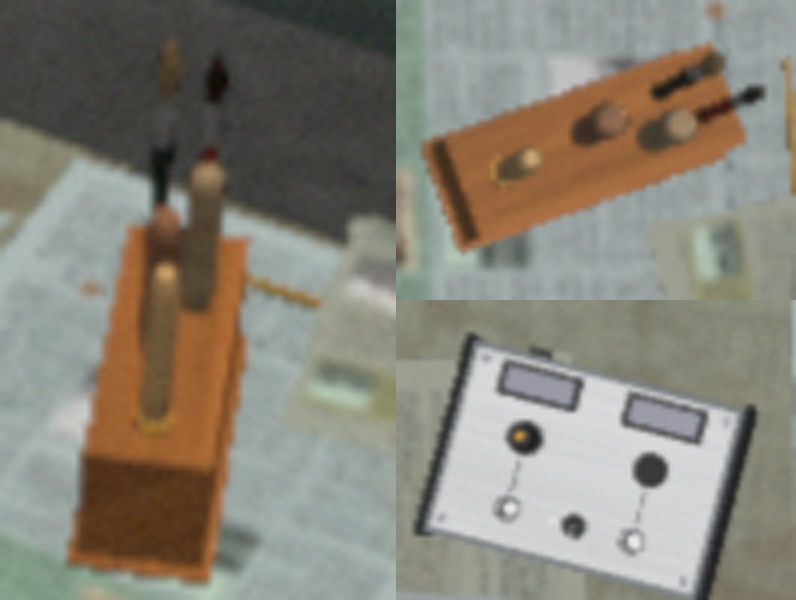

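Left in the crop is the scene view of the block, with the brass-collared handle nearest at (155,345). The top view shows the same tool with its collar at (500,168). The plug with the brass point is on the left channel at (523,437), and the flat cap is on the right at (650,470).

What could be taken for the stylus, in top-image pixels:
- **(392,192):** has the brass collar, thin, at the +y end. This is the one I choose.
- **(410,184):** burnisher.
- **(421,186):** scraper.
- **(423,125):** the tool lying on the bench.

The target is the left hole, at about (243,222).

```bash
cat > meas.py <<'E'
from h import *
from scipy.optimize import least_squares
def blob(n,X,r,dark=True):
    """centroid of darkness around projected world point X"""
    p,_=load(n); g=cv2.cvtColor(p,cv2.COLOR_RGB2GRAY).astype(float)
    c=proj(n,X)[0]
    for _ in range(4):
        v,u=np.mgrid[0:400,0:640]; m=np.hypot(u-c[0],v-c[1])<r
        bg=np.percentile(g[m],80); w=np.clip(bg-15-g,0,None)*m
        c=np.array([(w*u).sum(),(w*v).sum()])/w.sum()
    return c
E
python3 - <<'E'
from meas import *
q,e=load('top');p,d=load('scene')
C=cloud('top',e); S=cloud('scene',d)
def sel(K,c,R,z0,z1):
    X=K.reshape(-1,3); return np.float32(X[(np.hypot(X[:,0]-c[0],X[:,1]-c[1])<R)&(X[:,2]>z0)&(X[:,2]<z1)])
mc=C[215,262]; bc=[558,-275]
for K,n in((C,'top'),(S,'scene')):
    for nm,c,R,a,b in(('meter',mc,150,62,78),('block',bc,110,72,88)):
        m=sel(K,c,R,a,b); print(n,nm,len(m),cv2.minAreaRect(m[:,:2]) if len(m) else '',m[:,2].mean())
    for z0 in(100,140,155):
        m=sel(K,[553,-240],30,z0,180); print(n,'handle>',z0,len(m),m.mean(0) if len(m) else '',m[:,2].max() if len(m) else '')
# top-view initial guesses at panel height
f=dict(plug=(246.9,204.4),cap=(277.6,212.6),hL=(243,222),hR=(273.9,230.2),knob=(259.2,226.5))
z=dict(plug=98,cap=79.5,hL=70,hR=70,knob=79)
for k in f:
    X=onz('top',[f[k]],z[k]); o=[]
    for n in('top','scene'):
        b=blob(n,X,5 if k!='cap' else 6); o.append((b.round(1),onz(n,[b],z[k])[0].round(1)))
    print(k,X.round(1),o)
E
```

```text
Traceback (most recent call last):
cv2.error: OpenCV(4.12.0) /io/opencv/modules/imgproc/src/convhull.cpp:143: error: (-215:Assertion failed) total >= 0 && (depth == CV_32F || depth == CV_32S) in function 'convexHull'
```

```bash
cat > run1.py <<'E'
from meas import *
q,e=load('top');p,d=load('scene')
C=cloud('top',e); S=cloud('scene',d)
def sel(K,c,R,z0,z1):
    X=K.reshape(-1,3); return np.float32(X[(np.hypot(X[:,0]-c[0],X[:,1]-c[1])<R)&(X[:,2]>z0)&(X[:,2]<z1)])
mc=C[215,262]; bc=[558,-275]
for K,n in((C,'top'),(S,'scene')):
    for nm,c,R,a,b in(('meter',mc,150,62,78),('block',bc,110,72,88)):
        m=sel(K,c,R,a,b); print(n,nm,len(m),cv2.minAreaRect(np.ascontiguousarray(m[:,:2])) if len(m) else '',m[:,2].mean())
    for z0 in(100,140,155):
        m=sel(K,[553,-240],30,z0,180); print(n,'handle>',z0,len(m),m.mean(0) if len(m) else '',m[:,2].max() if len(m) else '')
f=dict(plug=(246.9,204.4),cap=(277.6,212.6),hL=(243,222),hR=(273.9,230.2),knob=(259.2,226.5))
z=dict(plug=98,cap=79.5,hL=70,hR=70,knob=79)
for k in f:
    X=onz('top',[f[k]],z[k]); o=[]
    for n in('top','scene'):
        b=blob(n,X,5 if k!='cap' else 6); o.append((b.round(1),onz(n,[b],z[k])[0].round(1)))
    print(k,X.round(1),o)
for s in (4,):
    a=cv2.resize(p[260:310,270:340,::-1],None,fx=8,fy=8,interpolation=cv2.INTER_CUBIC); cv2.imwrite('pics/meter_scene.png',a)
E
python3 run1.py
```

```text
top meter 3544 ((490.1545104980469, 139.0321044921875), (224.4680938720703, 154.847412109375), 74.94989776611328) 71.17957
top block 980 ((559.48193359375, -289.82745361328125), (63.93195343017578, 171.7432098388672), 19.11503791809082) 80.85084
top handle> 100 36 [ 538.2985  -230.75934  149.33607] 179.79968
top handle> 140 23 [ 538.7544  -231.59004  165.91255] 179.79968
top handle> 155 19 [ 538.1577  -232.08183  170.65186] 179.79968
scene meter 4439 ((488.67437744140625, 138.97789001464844), (225.4849395751953, 156.7518310546875), 74.42191314697266) 70.32396
scene block 620 ((557.7481079101562, -286.7662353515625), (64.02197265625, 176.60537719726562), 19.351078033447266) 79.4271
scene handle> 100 109 [ 537.24274 -229.47049  141.29608] 178.43446
scene handle> 140 59 [ 537.52844 -229.73341  159.83963] 178.43446
scene handle> 155 39 [ 537.21783 -230.30183  166.55368] 178.43446
plug [[511.2 177.3  98. ]] [(array([247.2, 204.2]), array([511.8, 176.5,  98. ])), (array([288.6, 279.8]), array([504.4, 191.7,  98. ]))]
cap [[487.4  89.5  79.5]] [(array([278.1, 212.1]), array([488.8,  87.9,  79.5])), (array([315.9, 257.4]), array([486. ,  91.4,  79.5]))]
hL [[460.6 193.1  70. ]] [(array([241.7, 221.6]), array([461.8, 197. ,  70. ])), (array([304.1, 294.5]), array([460.4, 194.5,  70. ]))]
hR [[435.7 101.4  70. ]] [(array([272.7, 229.9]), array([436.6, 105. ,  70. ])), (array([331.3, 270.9]), array([435.4, 102.3,  70. ]))]
knob [[446.9 143.8  79. ]] [(array([259., 226.]), array([448.4, 144.3,  79. ])), (array([318.9, 280.5]), array([445.8, 147.2,  79. ]))]
```

View pics/meter_scene.png

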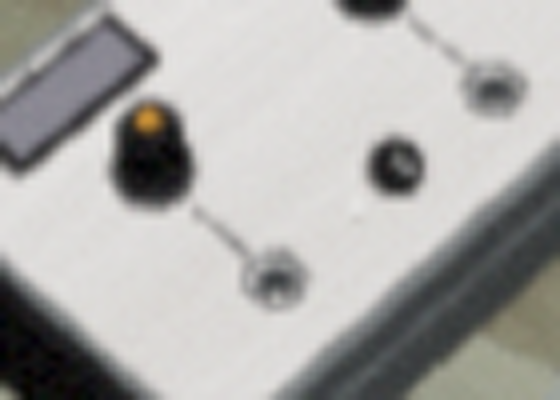

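The left ring in the scene view sits at crop (275,278). That gives a left hole near (461,195,70), and top and scene agree within about 2 mm. The stylus axis is about (539,-233.5). I'll approach with the tool at yaw about 109° and z about 250, closing along the block's x.

Call:
arm_command:
  series: [60, 3.1, -2.0, -0.4, -6.4, 60, 6.3, -4.0, -0.8, -12.8, 60, 9.4, -5.9, -1.2, -19.2, 60, 12.5, -7.9, -1.6, -25.6, 60, 15.7, -9.9, -2.0, -32]

```text
clock: 0.52
eef_pos: [283.0, -497.0, 251.2]
tool_rot: [-3.141, 0.0, 0.801]
force: [0.8, -0.3, 1.4]
width: 51.1
gripper_force: 0.0
```

Call:
arm_command:
  series: [60, 3.7, 0, 0, -6.4, 60, 7.4, 0, 0, -12.8, 60, 11.1, 0, 0, -19.2, 60, 14.8, 0, 0, -25.6, 60, 18.5, -0.1, 0, -32]

```text
clock: 0.93
eef_pos: [411.9, -364.1, 251.2]
tool_rot: [-3.141, -0.0, 1.36]
force: [-0.2, -0.2, -0.1]
width: 51.2
gripper_force: 0.0
```

Call:
arm_command:
  series: [60, 3.1, 1.9, 0, -6.3, 60, 6.2, 3.9, 0, -12.5, 60, 9.3, 5.8, 0, -18.8, 60, 12.4, 7.8, 0, -25, 60, 15.4, 9.7, 0, -31.3]

```text
clock: 1.35
eef_pos: [539.7, -234.4, 251.1]
tool_rot: [-3.141, -0.0, 1.907]
force: [1.2, -0.3, 0.3]
width: 51.3
gripper_force: 0.0
```

```bash
cat >> h.py <<'E'
from scipy.spatial.transform import Rotation as Ro
def pose():
    s=monitor.read_state(); return np.array(s['eef_pos']),Ro.from_euler('xyz',s['tool_rot']).as_matrix(),s
def to(X,):
    p,R,s=pose(); print('pos',p.round(1),'rot',np.degrees(s['tool_rot']).round(1),'F',np.round(s['force'],1),'shift cm',(R.T@(np.array(X)-p)/10).round(2))
E
python3 - <<'E'
from h import *
p,d=snap('top'); q,e=snap('scene'); to([539.3,-233.5,122])
f=lambda im,x,y,w,h,s:cv2.resize(im[y:y+h,x:x+w,::-1],None,fx=s,fy=s,interpolation=cv2.INTER_CUBIC)
cv2.imwrite('pics/pre.png',np.hstack([f(p,346,140,100,100,4),f(q,320,60,100,100,4)]))
E
```

```text
pos [ 543.4 -228.7  251.3] rot [179.7  -0.2 109.6] F [-0.2  0.5  0.3] shift cm [-0.36 -0.62 12.93]
```

View pics/pre.png

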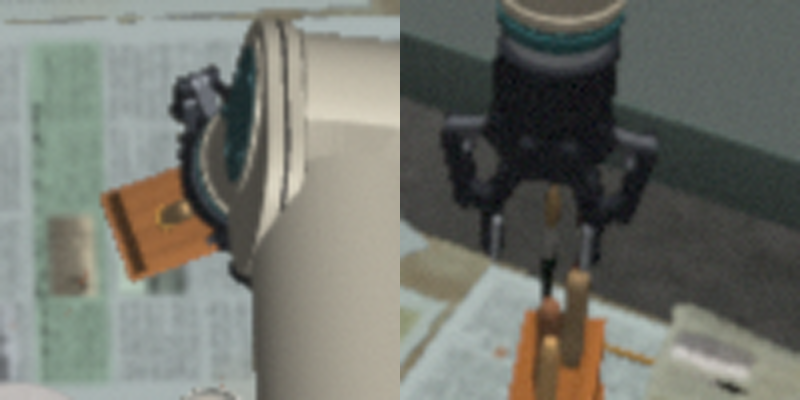

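The picture shows the gripper open above the stylus and the collar at crop (172,212). I'll correct the lateral offset and go down to just above the handle top.

Call:
arm_command:
  series: [60, -0.2, -0.3, 1, 0, 60, -0.4, -0.6, 2, 0, 60, -0.4, -0.6, 4, 0, 60, -0.4, -0.6, 6, 0, 60, -0.4, -0.6, 6, 0]

```text
clock: 1.87
eef_pos: [529.5, -243.3, 186.6]
tool_rot: [-3.133, -0.005, 1.897]
force: [-0.7, -0.2, -0.7]
width: 51.2
gripper_force: 0.0
```

Run:
```python
from h import *
q,e=snap('scene'); to([539.3,-233.5,122])
# handle axis from scene image: left/right silhouette edges between z=90..165
P,R,_=pose()
for z in(100,130,160):
    print(z,proj('scene',[539.3,-233.5,z]).round(1),proj('top',[539.3,-233.5,z]).round(1))
    u,v=proj('scene',[539.3,-233.5,z])[0]; r=q[int(round(v)),int(u)-8:int(u)+9].astype(int); print(int(u)-8,r.tolist())
```

```text
pos [ 530.9 -243.2  188.6] rot [-179.7   -0.2  108.7] F [0.2 0.6 0.6] shift cm [0.63 1.15 6.65]
100 [[355.3 165.7]] [[387.7 193.8]]
347 [[158, 99, 53], [158, 97, 49], [162, 101, 55], [158, 97, 51], [160, 98, 47], [160, 96, 48], [127, 86, 49], [111, 82, 53], [108, 87, 59], [106, 83, 56], [103, 79, 49], [131, 89, 52], [156, 100, 56], [158, 95, 48], [160, 99, 53], [155, 96, 49], [158, 101, 55]]
130 [[355.9 158.2]] [[389.3 192.9]]
347 [[162, 124, 102], [162, 106, 58], [161, 99, 49], [161, 99, 49], [164, 101, 51], [159, 96, 50], [130, 82, 43], [109, 82, 51], [111, 86, 57], [107, 86, 56], [110, 88, 58], [114, 87, 57], [146, 94, 51], [163, 100, 51], [160, 98, 48], [156, 97, 50], [154, 95, 50]]
160 [[356.5 150.4]] [[390.9 192.1]]
348 [[164, 153, 142], [164, 115, 86], [163, 101, 52], [163, 100, 47], [164, 103, 54], [117, 76, 45], [91, 65, 40], [103, 80, 49], [113, 89, 58], [117, 94, 65], [113, 89, 59], [112, 83, 51], [93, 66, 42], [81, 68, 46], [73, 57, 42], [75, 62, 43], [86, 64, 42]]
```

Call:
arm_command:
  series: [60, 0, 0, 0, 0, 60, 0, 0, 0, 0, 60, 0, 0, 0, 0, 60, 0, 0, 0, 0, 60, 0, 0, 0, 0]

```text
clock: 2.33
eef_pos: [534.8, -241.9, 192.1]
tool_rot: [3.141, 0.001, 1.901]
force: [0.1, -0.7, -0.5]
width: 51.4
gripper_force: 0.0
```

Run:
```python
from h import *
q,e=snap('scene'); to([539.3,-233.5,122]);q,e=snap('scene'); to([539.3,-233.5,122])
print(pose()[2]['qd'])
```

```text
pos [ 534.7 -241.8  191.9] rot [180.    0.  108.9] F [ 0.4  0.3 -0.1] shift cm [0.64 0.7  6.99]
pos [ 534.6 -241.7  191.8] rot [180.    0.  108.9] F [-0.3 -0.1 -0.1] shift cm [0.63 0.7  6.98]
[ 0.00057724  0.00035586 -0.00087949  0.00401153 -0.00056863 -0.00240327
 -0.00062241]
```

Call:
arm_command:
  series: [60, 0.3, 0.3, 0, 0, 60, 0.6, 0.7, 0, 0, 60, 0.6, 0.7, 0, 0, 60, 0.6, 0.7, 0, 0, 60, 0.6, 0.7, 0, 0]

```text
clock: 2.85
eef_pos: [539.2, -233.6, 191.3]
tool_rot: [-3.141, 0.0, 1.901]
force: [-1.1, 0.1, -0.7]
width: 51.0
gripper_force: 0.0
```

Call:
arm_command:
  series: [60, 0, 0, 1.5, 0, 60, 0, 0, 3, 0, 60, 0, 0, 4.5, 0, 60, 0, 0, 6, 0, 60, 0, 0, 7, 0]

```text
clock: 3.27
eef_pos: [538.4, -233.8, 119.9]
tool_rot: [-3.14, -0.001, 1.901]
force: [-0.7, -0.4, -0.5]
width: 51.1
gripper_force: 0.0
```

Call:
arm_command:
  series: [60, 0, 0, 0, 0, 60, 0, 0, 0, 0, 60, 0, 0, 0, 0, 60, 0, 0, 0, 0, 60, 0, 0, 0, 0]

```text
clock: 3.68
eef_pos: [539.7, -234.0, 122.2]
tool_rot: [3.14, 0.001, 1.901]
force: [0.0, -0.2, -0.3]
width: 51.1
gripper_force: 0.0
```

Run:
```python
from h import *
to([539.3,-233.5,122])
```

```text
pos [ 539.7 -234.   122.2] rot [1.799e+02 1.000e-01 1.089e+02] F [ 0.  -0.2 -0.3] shift cm [ 0.06 -0.03  0.02]
```

Call:
arm_command:
  series: [30, 0, 0, 0, 0, 20, 0, 0, 0, 0, 0, 0, 0, 0, 0, 0, 0, 0, 0, 0, 0, 0, 0, 0, 0]

```text
clock: 4.1
eef_pos: [539.3, -233.8, 121.6]
tool_rot: [3.141, 0.0, 1.901]
force: [0.1, -0.1, 1.9]
width: 13.4
gripper_force: 58.3
```

Call:
arm_command:
  series: [0, 0, 0, 0, 0, 0, 0, 0, 0, 0, 0, 0, 0, 0, 0, 0, 0, 0, 0, 0, 0, 0, 0, 0, 0]

```text
clock: 4.52
eef_pos: [539.3, -233.8, 121.6]
tool_rot: [3.141, 0.0, 1.901]
force: [-1.3, 0.5, 4.7]
width: 13.6
gripper_force: 58.5
```

Call:
arm_command:
  series: [0, 0, 0, -1, 0, 0, 0, 0, -2.2, 0, 0, 0, 0, -3.6, 0, 0, 0, 0, -4.8, 0, 0, 0, 0, -6, 0]

```text
clock: 4.93
eef_pos: [539.3, -233.7, 182.9]
tool_rot: [3.141, 0.0, 1.901]
force: [0.1, -0.1, 0.4]
width: 13.6
gripper_force: 58.3
```

Call:
arm_command:
  series: [0, 0, 0, -1.3, 0, 0, 0, 0, -2.6, 0, 0, 0, 0, -3.8, 0, 0, 0, 0, -4.5, 0, 0, 0, 0, -5, 0]

```text
clock: 5.35
eef_pos: [539.5, -233.9, 232.9]
tool_rot: [3.14, 0.001, 1.901]
force: [-0.8, -0.7, -0.2]
width: 13.4
gripper_force: 58.4
```

Call:
arm_command:
  series: [0, 0, 0, 0, 0, 0, 0, 0, 0, 0, 0, 0, 0, 0, 0, 0, 0, 0, 0, 0, 0, 0, 0, 0, 0]

```text
clock: 5.77
eef_pos: [538.8, -233.6, 230.7]
tool_rot: [-3.141, -0.001, 1.901]
force: [-0.4, 0.1, -0.7]
width: 13.5
gripper_force: 58.3
```

Run:
```python
from h import *
to([461,195,232])
q,e=snap('scene'); t,_=snap('top')
f=lambda im,x,y,w,h,s:cv2.resize(im[y:y+h,x:x+w,::-1],None,fx=s,fy=s,interpolation=cv2.INTER_CUBIC)
cv2.imwrite('pics/lift.png',np.hstack([f(q,310,80,100,140,4),f(t,346,120,100,140,4)]))
```

```text
pos [ 538.8 -233.6  230.7] rot [-180.    -0.   108.9] F [-0.4  0.1 -0.7] shift cm [43.07  6.54 -0.1 ]
```

View pics/lift.png

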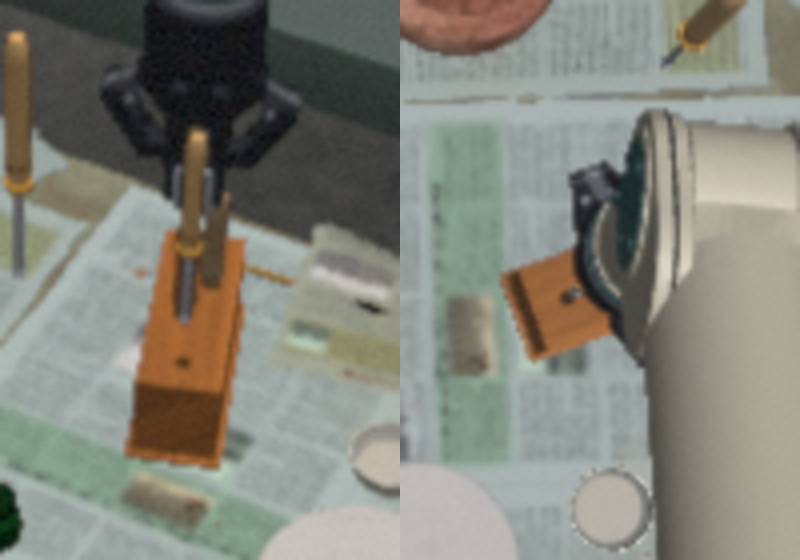

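The stylus hangs vertical in the grip with its tip clear of the block at scene crop (186,320). The block's hole is visible. Now I'll carry it to the left port.

Call:
arm_command:
  series: [0, 1, 0.2, 0, 0, 0, 3, 0.5, 0, 0, 0, 6, 0.9, 0, 0, 0, 9.5, 1.4, 0, 0, 0, 13, 2, 0, 0]

```text
clock: 6.28
eef_pos: [515.0, -102.6, 231.2]
tool_rot: [-3.141, -0.0, 1.9]
force: [1.1, 0.4, 0.6]
width: 13.1
gripper_force: 58.3
```

Call:
arm_command:
  series: [0, 3.5, 0.5, 0, 0, 0, 7, 1.1, 0, 0, 0, 10.5, 1.6, 0, 0, 0, 14, 2.1, 0, 0, 0, 17.5, 2.7, 0, 0]

```text
clock: 6.7
eef_pos: [483.4, 72.2, 231.5]
tool_rot: [3.142, -0.0, 1.902]
force: [0.1, -0.4, 0.2]
width: 13.4
gripper_force: 58.3
```

Call:
arm_command:
  series: [0, 3, 0.5, 0, 0, 0, 6, 0.9, 0, 0, 0, 8.5, 1.3, 0, 0, 0, 10.5, 1.6, 0, 0, 0, 11.5, 1.7, 0, 0]

```text
clock: 7.12
eef_pos: [462.0, 188.3, 231.6]
tool_rot: [3.141, -0.002, 1.906]
force: [0.1, 0.6, -0.8]
width: 13.5
gripper_force: 58.3
```

Call:
arm_command:
  series: [0, 0.7, 0.1, 0, 0, 0, 1.1, 0.1, 0, 0, 0, 1.1, 0.1, 0, 0, 0, 1.1, 0.1, 0, 0, 0, 1.1, 0.1, 0, 0]

```text
clock: 7.53
eef_pos: [461.2, 193.6, 231.2]
tool_rot: [-3.141, 0.001, 1.899]
force: [0.0, -0.5, -1.3]
width: 13.5
gripper_force: 58.3
```

Call:
arm_command:
  series: [0, 0, 0, 0, 0, 0, 0, 0, 0, 0, 0, 0, 0, 0, 0, 0, 0, 0, 0, 0, 0, 0, 0, 0, 0]

```text
clock: 7.95
eef_pos: [460.9, 194.9, 231.3]
tool_rot: [3.142, 0.0, 1.901]
force: [-0.3, -1.3, -0.2]
width: 13.5
gripper_force: 58.3
```

Run:
```python
from h import *
to([461,195,232])
q,e=snap('scene'); t,_=snap('top')
f=lambda im,x,y,w,h,s:cv2.resize(im[y:y+h,x:x+w,::-1],None,fx=s,fy=s,interpolation=cv2.INTER_CUBIC)
cv2.imwrite('pics/over.png',np.hstack([f(q,260,210,80,100,5),f(t,205,160,80,100,5)]))
```

```text
pos [460.9 194.9 231.3] rot [180.    0.  108.9] F [-0.3 -1.3 -0.2] shift cm [ 0.01  0.01 -0.07]
```

View pics/over.png

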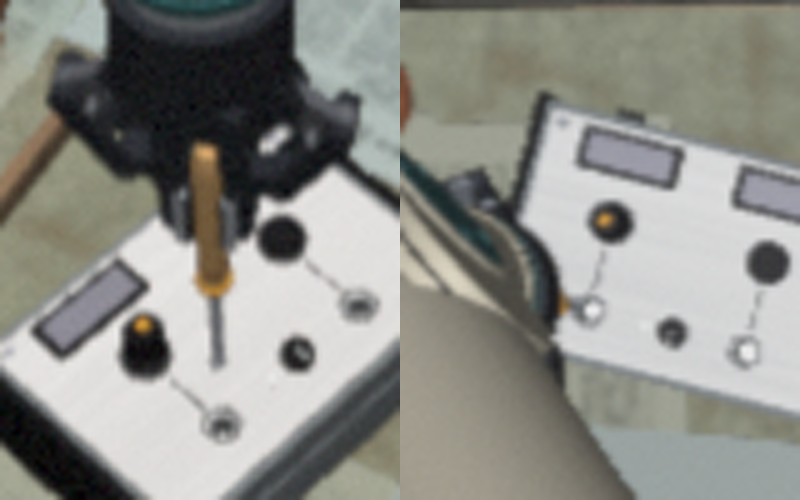

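The scene view shows the tip at crop (218,365) and the left ring at (222,424). In the top view the arm partly hides the shank. I'll go down to about 12 mm above the panel and compare tip with hole there.

Call:
arm_command:
  series: [0, 0, 0, 0.8, 0, 0, 0, 0, 2, 0, 0, 0, 0, 3.2, 0, 0, 0, 0, 3.7, 0, 0, 0, 0, 3.8, 0]

```text
clock: 8.47
eef_pos: [460.0, 194.6, 192.0]
tool_rot: [-3.139, 0.0, 1.901]
force: [0.2, -0.3, -1.4]
width: 13.7
gripper_force: 58.4
```

Call:
arm_command:
  series: [0, 0, 0, 0, 0, 0, 0, 0, 0, 0, 0, 0, 0, 0, 0, 0, 0, 0, 0, 0, 0, 0, 0, 0, 0]

```text
clock: 8.88
eef_pos: [461.1, 195.1, 193.7]
tool_rot: [3.141, 0.0, 1.901]
force: [-0.6, 0.2, 0.3]
width: 13.1
gripper_force: 58.4
```

Run:
```python
from h import *
to([461,195,232])
P,R,_=pose()
q,e=snap('scene'); t,_=snap('top')
f=lambda im,x,y,w,h,s:cv2.resize(im[y:y+h,x:x+w,::-1],None,fx=s,fy=s,interpolation=cv2.INTER_CUBIC)
cv2.imwrite('pics/low.png',np.hstack([f(q,285,260,40,50,10),f(t,225,200,40,50,10)]))
tip=P-[0,0,111.6]
print(tip)
for n in('scene','top'):
    print(n,'tip ball centre',proj(n,tip+[0,0,4]).round(2),'hole guess',proj(n,[461,195,70]).round(2),'d/dx,dy',(proj(n,[471,195,70])-proj(n,[461,195,70])).round(2),(proj(n,[461,205,70])-proj(n,[461,195,70])).round(2))
```

```text
pos [461.1 195.1 193.7] rot [180.    0.  108.9] F [-0.6  0.2  0.3] shift cm [-0.01 -0.01 -3.83]
[461.07808907 195.11328178  82.11545601]
scene tip ball centre [[303.53 291.11]] hole guess [[303.73 294.57]] d/dx,dy [[-3.55 -1.77]] [[-2.11  3.16]]
top tip ball centre [[241.4  221.75]] hole guess [[242.36 221.87]] d/dx,dy [[ 0.02 -3.37]] [[-3.37  0.02]]
```

View pics/low.png

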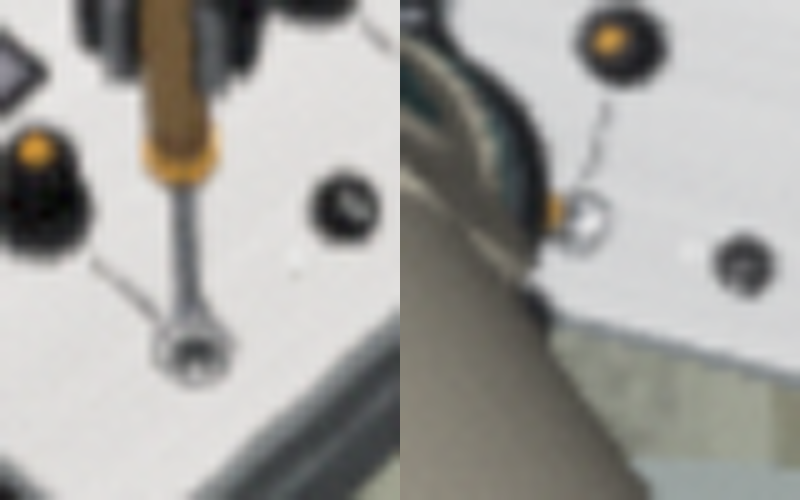

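The ball is at crop (188,310), just above the ring centred at (194,351). In the top view the ring is at (583,222). Both agree with the aim to within about 1 mm. I'll make a small correction and lower slowly into the mouth while watching the force.

Call:
arm_command:
  series: [0, -0.05, -0.07, 0.2, 0, 0, -0.05, -0.07, 0.5, 0, 0, -0.05, -0.07, 0.8, 0, 0, -0.05, -0.07, 1.0, 0, 0, -0.05, -0.07, 1.1, 0]

```text
clock: 9.4
eef_pos: [460.1, 194.2, 181.8]
tool_rot: [-3.141, 0.0, 1.901]
force: [-0.4, 0.1, -0.0]
width: 13.2
gripper_force: 58.4
```

Call:
arm_command:
  series: [0, 0, 0, 0.1, 0, 0, 0, 0, 0.2, 0, 0, 0, 0, 0.3, 0, 0, 0, 0, 0.4, 0, 0, 0, 0, 0.5, 0]

```text
clock: 9.82
eef_pos: [460.4, 194.4, 177.3]
tool_rot: [3.141, -0.0, 1.901]
force: [0.7, -0.3, -0.6]
width: 13.4
gripper_force: 58.4
```

Call:
arm_command:
  series: [0, 0, 0, 0, 0, 0, 0, 0, 0, 0, 0, 0, 0, 0, 0, 0, 0, 0, 0, 0, 0, 0, 0, 0, 0]

```text
clock: 10.23
eef_pos: [460.4, 194.4, 177.4]
tool_rot: [3.141, -0.0, 1.901]
force: [0.7, -0.3, -0.7]
width: 13.2
gripper_force: 58.4
```

Run:
```python
from h import *
to([461,195,232]); P,_,_=pose(); print('tip z',P[2]-111.6)
q=np.mean([snap('scene')[0].astype(float) for _ in range(3)],0).astype(np.uint8)
f=lambda im,x,y,w,h,s:cv2.resize(im[y:y+h,x:x+w,::-1],None,fx=s,fy=s,interpolation=cv2.INTER_CUBIC)
cv2.imwrite('pics/in.png',f(q,285,265,40,40,14))
print(monitor.read_state()['force'])
```

```text
pos [460.4 194.4 177.4] rot [180.   -0.  108.9] F [ 0.7 -0.3 -0.7] shift cm [ 0.04  0.08 -5.46]
tip z 65.78771592402086
[-0.41961399  0.04846793 -0.09007861]
```

View pics/in.png

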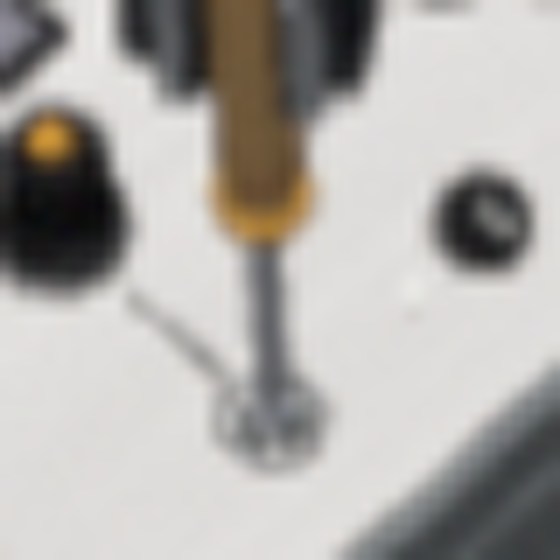

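The ball is inside the ring (ring centre at crop (270,422), shank coming down at (270,390)) with no contact force. I'll continue down to just above the button.

Call:
arm_command:
  series: [0, 0, 0, 0.2, 0, 0, 0, 0, 0.4, 0, 0, 0, 0, 0.6, 0, 0, 0, 0, 0.8, 0, 0, 0, 0, 1.0, 0]

```text
clock: 10.8
eef_pos: [460.3, 194.4, 167.0]
tool_rot: [-3.142, -0.0, 1.901]
force: [-1.2, -0.1, -1.0]
width: 13.0
gripper_force: 58.4
```

Call:
arm_command:
  series: [0, 0, 0, 0, 0, 0, 0, 0, 0, 0, 0, 0, 0, 0, 0, 0, 0, 0, 0, 0, 0, 0, 0, 0, 0]

```text
clock: 11.22
eef_pos: [460.4, 194.4, 167.4]
tool_rot: [3.141, -0.0, 1.901]
force: [-0.0, 0.6, -1.5]
width: 14.0
gripper_force: 58.4
```

Call:
arm_command:
  series: [0, 0, 0, 0.05, 0, 0, 0, 0, 0.1, 0, 0, 0, 0, 0.15, 0, 0, 0, 0, 0.2, 0, 0, 0, 0, 0.2, 0]

```text
clock: 11.63
eef_pos: [460.4, 194.4, 165.3]
tool_rot: [3.141, 0.0, 1.901]
force: [0.7, -1.0, 0.9]
width: 13.0
gripper_force: 58.4
```

Call:
arm_command:
  series: [0, 0, 0, 0.05, 0, 0, 0, 0, 0.1, 0, 0, 0, 0, 0.15, 0, 0, 0, 0, 0.2, 0, 0, 0, 0, 0.2, 0]

```text
clock: 12.05
eef_pos: [460.4, 194.4, 163.4]
tool_rot: [3.141, 0.0, 1.901]
force: [-1.0, -0.5, 1.8]
width: 13.4
gripper_force: 58.7
```

Call:
arm_command:
  series: [0, 0, 0, 0.05, 0, 0, 0, 0, 0.1, 0, 0, 0, 0, 0.15, 0, 0, 0, 0, 0.2, 0, 0, 0, 0, 0.2, 0]

```text
clock: 12.47
eef_pos: [460.4, 194.4, 161.3]
tool_rot: [3.141, -0.0, 1.901]
force: [0.3, 0.1, 4.3]
width: 13.4
gripper_force: 58.8
```

Call:
arm_command:
  series: [0, 0, 0, 0.05, 0, 0, 0, 0, 0.1, 0, 0, 0, 0, 0.1, 0, 0, 0, 0, 0.1, 0, 0, 0, 0, 0.1, 0]

```text
clock: 12.88
eef_pos: [460.4, 194.4, 160.4]
tool_rot: [3.141, -0.0, 1.901]
force: [0.2, 0.3, 4.3]
width: 13.7
gripper_force: 58.9
```

Call:
arm_command:
  series: [0, 0, 0, 0.03, 0, 0, 0, 0, 0.05, 0, 0, 0, 0, 0.05, 0, 0, 0, 0, 0.05, 0, 0, 0, 0, 0.05, 0]

```text
clock: 13.3
eef_pos: [460.4, 194.4, 159.9]
tool_rot: [3.141, -0.0, 1.901]
force: [-0.0, -0.4, 4.4]
width: 13.3
gripper_force: 58.9
```

Call:
arm_command:
  series: [0, 0, 0, 0.03, 0, 0, 0, 0, 0.05, 0, 0, 0, 0, 0.05, 0, 0, 0, 0, 0.05, 0, 0, 0, 0, 0.05, 0]

```text
clock: 13.72
eef_pos: [460.4, 194.4, 159.4]
tool_rot: [3.141, -0.0, 1.901]
force: [0.8, -0.5, 5.1]
width: 13.4
gripper_force: 58.9
```

Call:
arm_command:
  series: [0, 0, 0, 0.03, 0, 0, 0, 0, 0.05, 0, 0, 0, 0, 0.05, 0, 0, 0, 0, 0.05, 0, 0, 0, 0, 0.05, 0]

```text
clock: 14.13
eef_pos: [460.4, 194.4, 158.9]
tool_rot: [3.141, -0.0, 1.901]
force: [-0.2, 1.2, 6.0]
width: 13.7
gripper_force: 59.1
```

Call:
arm_command:
  series: [0, 0, 0, 0.03, 0, 0, 0, 0, 0.05, 0, 0, 0, 0, 0.05, 0, 0, 0, 0, 0.05, 0, 0, 0, 0, 0.05, 0]

```text
clock: 14.55
eef_pos: [460.5, 194.5, 158.8]
tool_rot: [3.141, 0.0, 1.901]
force: [-1.3, -0.7, 9.7]
width: 13.3
gripper_force: 59.5
```

Call:
arm_command:
  series: [0, 0, 0, 0.03, 0, 0, 0, 0, 0.05, 0, 0, 0, 0, 0.05, 0, 0, 0, 0, 0.05, 0, 0, 0, 0, 0.05, 0]

```text
clock: 14.97
eef_pos: [460.6, 194.6, 158.6]
tool_rot: [3.141, 0.0, 1.901]
force: [-1.5, -0.3, 12.4]
width: 13.2
gripper_force: 59.9
```

The force rose along the spring to 6 N over about 6 mm of travel, then jumped with almost no further motion, so the button is at its stop. I'll ease off slightly and check that it holds.

Call:
arm_command:
  series: [0, 0, 0, -0.03, 0, 0, 0, 0, -0.03, 0, 0, 0, 0, -0.03, 0, 0, 0, 0, -0.03, 0, 0, 0, 0, -0.03, 0]

```text
clock: 15.38
eef_pos: [460.6, 194.5, 158.7]
tool_rot: [3.141, 0.0, 1.901]
force: [-1.2, -0.4, 9.8]
width: 13.6
gripper_force: 59.6
```

Call:
arm_command:
  series: [0, 0, 0, 0, 0, 0, 0, 0, 0, 0, 0, 0, 0, 0, 0, 0, 0, 0, 0, 0, 0, 0, 0, 0, 0]

```text
clock: 15.8
eef_pos: [460.6, 194.5, 158.7]
tool_rot: [3.141, 0.0, 1.901]
force: [-0.8, -0.5, 9.6]
width: 13.6
gripper_force: 59.6
```

Run:
```python
from h import *
for _ in range(4): snap('scene'); to([460.5,194.5,158.7])
```

```text
pos [460.6 194.5 158.7] rot [180.    0.  108.9] F [-1.1 -0.5 10.7] shift cm [ 0.   -0.01  0.  ]
pos [460.6 194.6 158.7] rot [179.9   0.  108.9] F [-1.4 -1.   9.8] shift cm [-0.   -0.01  0.  ]
pos [460.6 194.5 158.7] rot [180.    0.  108.9] F [-0.5 -0.4  9.1] shift cm [-0.   -0.01  0.  ]
pos [460.6 194.5 158.7] rot [180.    0.  108.9] F [-1.7 -0.7  9.8] shift cm [ 0.   -0.01  0.  ]
```

Steady at about 10 N, against 6 N of spring force at the stop. Handing in.

```bash
python3 -c "
from cell import workorder; print(workorder.finish_job())"
```

```text
the job is handed in; nothing more can be done
None
```

I handed the job in with the stylus still gripped and the left channel's zero button (the one with the shorting plug) held at its stop with about 10 N; the right button and the loose objects were not touched on the way, and no verdict came back.

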